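# Put the balance's check weights back in their cases

### The job

The balance check is finished: take the stack of four steel weights off the balance pan one by one, from the top down, and stand each flat in the round recess of its own wooden case, the one cut to its size. Lower them in gently without dropping or tipping any or letting them touch the counter, and leave the bottle and the jar alone.

Things in the scene. Friction and masses are not known exactly. Their poses are not given: they have to be found in the camera images.
- w500: plain steel disc weight (nominal 500 g), 56 mm in diameter, 26 mm tall, the largest, at the bottom of the stack on the balance pan (stacked a few mm off-centre). Origin: centre of its underside; z up its axis. The white balance is fixed: metal pan 120 mm across, top 60 mm above the counter; housing top 50 mm up, within 160 mm of the pan's centre.
- w200: plain steel disc weight (nominal 200 g), 40 mm in diameter, 20 mm tall, the second largest, second from the bottom on the balance pan (stacked a few mm off-centre). Origin: centre of its underside; z up its axis.
- w100: plain steel disc weight (nominal 100 g), 30 mm in diameter, 18 mm tall, the second smallest, third from the bottom on the balance pan (stacked a few mm off-centre). Origin: centre of its underside; z up its axis.
- w50: plain steel disc weight (nominal 50 g), 22 mm in diameter, 17 mm tall, the smallest, on top of the stack on the balance pan (stacked a few mm off-centre). Origin: centre of its underside; z up its axis.
- case500: open wooden case for the 56 mm weight: fixed square block 96 x 96 mm, 16 mm tall, with a round recess 70 mm in diameter and 7 mm deep at its centre (recess floor 9 mm above the counter; 7 mm of room all round the weight). Origin: centre of its underside, on the counter; z up; x and y along its sides.
- case200: open wooden case for the 40 mm weight: fixed square block 80 x 80 mm, 16 mm tall, with a round recess 54 mm in diameter and 7 mm deep at its centre (recess floor 9 mm above the counter; 7 mm of room all round the weight). Origin: centre of its underside, on the counter; z up; x and y along its sides.
- case100: open wooden case for the 30 mm weight: fixed square block 70 x 70 mm, 16 mm tall, with a round recess 44 mm in diameter and 7 mm deep at its centre (recess floor 9 mm above the counter; 7 mm of room all round the weight). Origin: centre of its underside, on the counter; z up; x and y along its sides.
- case50: open wooden case for the 22 mm weight: fixed square block 62 x 62 mm, 16 mm tall, with a round recess 36 mm in diameter and 7 mm deep at its centre (recess floor 9 mm above the counter; 7 mm of room all round the weight). Origin: centre of its underside, on the counter; z up; x and y along its sides.
- amber: bystander: loose amber medicine bottle with a white cap, 54 mm in diameter, 105 mm tall, standing on the counter. Origin: centre of its underside.
- jar: bystander: loose white jar, 60 mm in diameter, 60 mm tall, standing on the counter. Origin: centre of its underside.
There are look-alikes about, which are no part of the job. What is shaped like the w50 but orange is not meant.

How it is judged:
By the outcome, as a careful person would: the job done as asked, in the order asked, and still so for the second after the job is handed in, with the robot touching nothing.
It also fails if it takes over 112 s, if anything falls off the work surface, if the arm or the gripper's body presses on something with over 40 N, if the wrist force passes 120 N, or if a joint passes its speed limit or range.

### The arm

A 6-joint arm with a two-finger parallel gripper is mounted at the origin on the work surface. World frame = base frame: x ahead of the robot, y to its left, z up, the work surface at z = 0. Lengths are in m, angles in degrees, forces in N, time in s.
With the tool pointing down it reaches from about 0.25 to 0.775 m from the base axis. Payload 4 kg.
Tool frame: the origin (TCP) lies midway between the tips of the shut fingers; the grasp point (between the pads) lies behind it (manip.grip_point_offset is the z of the grasp point in the tool frame, in m); z points along the fingers, x is the direction in which the jaws open and shut, and the axes are right-handed (so a half turn about z gives the same grasp; the last joint's range is limited). The gripper opens to 94 mm and grips with 3 to 60 N. Pads are 16 mm wide; open, the fingers measure 119 mm over their backs; the gripper's body (75 mm by 177 mm) begins 78 mm behind the grasp point.
Start: joints at [-82.168, 4.996, 78.535, -0, 96.463, -5.907], TCP at [0.131, -0.534, 0.206] pointing down, gripper open.
Joint ranges: [-177.83, 177.83], [-43.37, 116.18], [15.69, 146.23], [-61.86, 241.86], [9.47, 152.12], [-147.06, 147.06]. Speed limits (degrees/s): [159.86, 159.86, 180, 180, 180, 180].

### API

Orientations are given as a 3x3 rotation matrix whose columns are the frame's x, y, z axes.
In Python, from station import manip gives the robot as it stands.
- The arm moves only by the tool apply_moves, never from a script. Its argument "deltas" is a list of rows, each a list of 7 numbers: the finger opening in cm, from 0 to 9.4, then the shift along the tool's x, y, z in cm, then the turn, a rotation vector about the tool's x, y, z in rad. A call has 1 to 20 rows; each row is the pose to reach, as a shift and turn from the pose commanded when the call began, along the tool's axes at that moment; what a row does not reach only later rows make up. A row lasts 1/10 s, in which the tool goes at most 50 mm and 8.59 degrees, less where a joint would pass 70% of its speed; a pose out of reach is approached as far as the arm can. A call with a gripper value outside its range is refused whole. The fingers move at their own pace and stop on an object; "grip_force" is the grip in N (left out, the last holds). Time passes only in rows, so rows that repeat a pose let the fingers close. It gives the time, the measured TCP pose, the force and the opening at its end, in the units of the state.
- manip.observe(): the state, without advancing time (a new reading comes with each control period).
- manip.snapshot(name): name is "scene" or "side" or "wrist"; returns a dict with "frame" (400x640x3 uint8, red, green, blue), "vertical_fov" (degrees; the focal length in pixels is half the picture's height over the tangent of half this angle, whatever the lens; pixels are square), "cx", "cy" (the principal point, pixels), "R" (3x3) and "t" (3): a world point X has camera coordinates R X + t. Camera axes: x right, y down, z forward; pixel columns grow to the right and rows downward; lengths in m; the calibration is good to about 2 mm. A picture is of the moment at which its call begins. There is no depth.
- manip.job_done(): hands the job in, once; it reports no verdict.
Trained networks look in a picture, given as the dict that the camera call returned (one of the last four; its "shot" number tells which), for a name from the list of things; names that differ only in an ending like _2 or _b are one class to them, and where a whole thing is asked for, a point or a joint stands for the part that bears it (a point fixed in the world has none). Each returns a list of dicts, best first, with "score" (0 to 1); they miss things now and then, are a little off and sometimes report something else, mostly with a low value. They report only what shows in the picture. A call takes as long as a camera call. They do not tell look-alikes from the thing itself.
- manip.outline_of(name, picture): "pixels" (400x640 bool, what is visible of it) and "extent" ([left, top, width, height] in pixels, round what is visible of it).
- manip.tip_of(name, picture): "pixel" ([column, row] in pixels: a listed point, or the origin of a listed thing).
The state is a dict: "clock": time; "qpos": joint angles; "dq": joint speeds; "joint_torque": joint torques, N m; "position": TCP position; "tool_rot": TCP orientation; "wrist_force": force on the tool from outside, world axes, zero at the start; "wrist_torque": the same for the moment, N m; "grip_width": finger opening in m.
Only numpy, scipy, OpenCV 4.12 (cv2) and the standard library are available. Lean on these libraries where they do the work, as an engineer would, in place of code of your own. Each camera call takes 0.05 s, during which the arm holds its last target. There are 200 camera calls.

## Working session

There is one attempt and no reset: what is moved stays moved. The work goes in short steps, Python scripts to look and compute and a tool call to move; the robot and the scene stay as the last step left them, time stands still between calls to the robot, and variables do not carry over. Pictures are saved under pics/ and viewed, about 12 in all and at most 16, crops included, and the job is handed in when it is done.

Besides the shell and the picture viewer there is one more tool, called after "Emit:" in YAML: its name, and indented under it one key for each argument. apply_moves: Moves the arm, as the interface text tells. Its arguments: {"type":"object","properties":{"deltas":{"type":"array"},"grip_force":{"type":"number"}},"required":["deltas"]}

```bash
ls; mkdir -p pics; cat > h.py <<'E'
import numpy as np, cv2
from station import manip
def snap(n,save=None):
    p=manip.snapshot(n)
    if save: cv2.imwrite('pics/'+save,cv2.cvtColor(p['frame'],cv2.COLOR_RGB2BGR))
    return p
def ray(p,uv):
    f=200/np.tan(np.radians(p['vertical_fov'])/2)
    d=np.array([(uv[0]-p['cx'])/f,(uv[1]-p['cy'])/f,1.]); R=np.array(p['R']);t=np.array(p['t'])
    return -R.T@t, R.T@d
def atz(p,uv,z):
    c,d=ray(p,uv); return c+d*(z-c[2])/d[2]
def proj(p,X):
    f=200/np.tan(np.radians(p['vertical_fov'])/2)
    c=np.array(p['R'])@np.array(X)+np.array(p['t']); return np.array([f*c[0]/c[2]+p['cx'],f*c[1]/c[2]+p['cy']])
E
python3 - <<'E'
from h import *
print(manip.grip_point_offset, manip.observe())
Z=dict(w500=.06,w200=.086,w100=.106,w50=.124)
for n in ['scene','side']:
    p=snap(n,n+'0.png'); print(n,p['vertical_fov'],p['cx'],p['cy'],ray(p,(320,200)))
    for k in ['w500','w200','w100','w50','case500','case200','case100','case50','amber','jar']:
        for r in manip.tip_of(k,p)[:3]:
            print(k,round(r['score'],2),np.round(r['pixel'],1),np.round(atz(p,r['pixel'],Z.get(k,0)),4))
E
```

```text
pics
-0.0188 {'clock': 0.0, 'qpos': array([-8.21663590e+01,  5.03983841e+00,  7.86224125e+01, -8.93396716e-04,
        9.64623365e+01, -5.90675698e+00]), 'dq': array([-0.08884821, -0.08637124, -0.12183935,  0.10420929,  0.06840684,
        0.00851989]), 'joint_torque': array([ 3.83038050e-04, -3.40171087e+01, -3.02426147e+01,  7.18881190e-02,
        3.29473964e-02, -1.71832617e-04]), 'position': array([ 0.13055876, -0.53372908,  0.20431786]), 'tool_rot': array([[ 2.37521078e-01, -9.71382335e-01, -3.11721787e-04],
       [-9.71379973e-01, -2.37521192e-01,  2.15205464e-03],
       [-2.16450839e-03, -2.08358038e-04, -9.99997636e-01]]), 'wrist_force': array([-0.13922388,  0.04963734, -0.80357987]), 'wrist_torque': array([-0.03169256, -0.01789488, -0.03122234]), 'grip_width': 0.09415825906026307}
scene 54.109596468617674 314.5610987435174 196.57702356664356 (array([1.20270152, 0.21059357, 0.57026144]), array([-0.77064441, -0.26779962, -0.57849794]))
w500 0.78 [341.9 211.8] [0.5505 0.0334 0.06  ]
w500 0.77 [339.3 222.1] [0.5863 0.0381 0.06  ]
w500 0.69 [347.6 204.3] [0.5203 0.0379 0.06  ]
[... 1856 characters left out ...]
case500 0.88 [306.9 344.1] [0.3811 0.2704 0.    ]
case500 0.76 [239.3 299. ] [0.5713 0.2814 0.    ]
case200 0.94 [435.8 213.9] [ 0.4022 -0.2983  0.    ]
case200 0.88 [306.9 344.1] [0.3811 0.2704 0.    ]
case200 0.76 [239.3 299. ] [0.5713 0.2814 0.    ]
case100 0.94 [435.8 213.9] [ 0.4022 -0.2983  0.    ]
case100 0.88 [306.9 344.1] [0.3811 0.2704 0.    ]
case100 0.76 [239.3 299. ] [0.5713 0.2814 0.    ]
case50 0.94 [435.8 213.9] [ 0.4022 -0.2983  0.    ]
case50 0.88 [306.9 344.1] [0.3811 0.2704 0.    ]
case50 0.76 [239.3 299. ] [0.5713 0.2814 0.    ]
amber 0.6 [228.9 248. ] [0.7334 0.1885 0.    ]
jar 0.91 [313.1 195. ] [ 0.7499 -0.149   0.    ]
jar 0.68 [307.1 204.2] [ 0.7264 -0.0962  0.    ]
```

View pics/scene0.png

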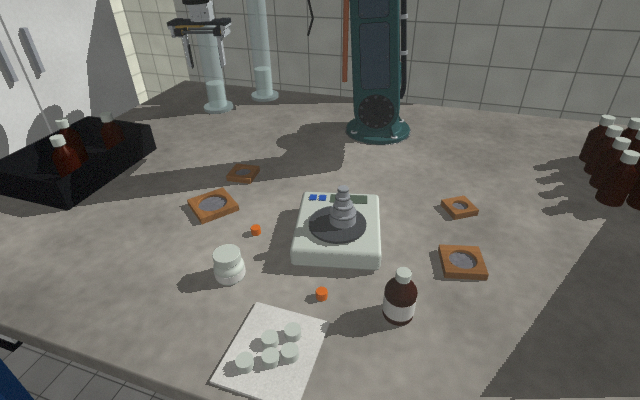

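View pics/side0.png

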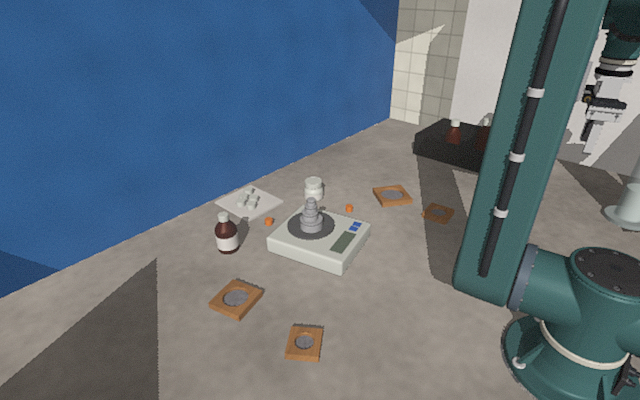

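The scene view shows four cases at about (213,205), (243,172), (460,207) and (463,262). The stack on the pan is at about (343,207). The orange look-alikes, bottle and jar all stand clear. Next I'll fit case positions and sizes from the outlines in both views.

```bash
cat > fit.py <<'E'
from h import *
from scipy.optimize import minimize
P=[snap('scene'),snap('side')]
ms=[]
for p in P:
    L=manip.outline_of('case500',p); ms.append(L)
    print([(round(r['score'],2),np.round(r['extent'])) for r in L])
guess=[(.552,-.298),(.405,-.296),(.571,.285),(.381,.270)]
def hull(p,q,s):
    x,y,a=q; c,sn=np.cos(a),np.sin(a)
    pts=[proj(p,(x+c*u*s/2-sn*v*s/2,y+sn*u*s/2+c*v*s/2,z)) for u in(-1,1) for v in(-1,1) for z in(0,.016)]
    return cv2.convexHull(np.float32(pts))
for g in guess:
    M=[]
    for p,L in zip(P,ms):
        uv=proj(p,(*g,.01))
        best=[r for r in L if np.hypot(r['extent'][0]+r['extent'][2]/2-uv[0],r['extent'][1]+r['extent'][3]/2-uv[1])<12]
        if best:
            c=max(cv2.findContours(best[0]['pixels'].astype(np.uint8),cv2.RETR_EXTERNAL,cv2.CHAIN_APPROX_NONE)[0],key=len)
            M.append((p,cv2.convexHull(c).astype(np.float32)))
    def cost(v):
        t=0
        for p,c in M:
            h=hull(p,v[:3],v[3]); i=cv2.intersectConvexConvex(h,c)[0]
            t+=1-i/(cv2.contourArea(h)+cv2.contourArea(c)-i)
        return t/len(M)
    b=min((minimize(cost,[*g,a,s],method='Nelder-Mead',options=dict(initial_simplex=np.array([[*g,a,s]]+[[g[0]+.01*(k==0),g[1]+.01*(k==1),a+.2*(k==2),s+.01*(k==3)] for k in range(4)]))) for a in(0,.5,1) for s in(.065,.09)),key=lambda r:r.fun)
    print(len(M),np.round(b.x,4),b.fun)
E
python3 fit.py
```

```text
[(0.89, array([187., 188.,  52.,  37.])), (0.86, array([441., 198.,  33.,  21.])), (0.79, array([225., 162.,  37.,  23.])), (0.66, array([438., 244.,  49.,  36.]))]
[(0.92, array([284., 325.,  37.,  37.])), (0.78, array([208., 279.,  55.,  42.])), (0.66, array([419., 203.,  40.,  24.])), (0.6, array([372., 187.,  40.,  21.]))]
2 [ 0.5533 -0.2958 -0.6298  0.0931] 0.07648158582870257
2 [ 0.3948 -0.297   0.0643  0.0695] 0.07319088080355957
2 [0.5703 0.29   0.2359 0.0788] 0.04846775010696591
2 [0.3816 0.2778 0.6117 0.0595] 0.08345329981697908
```

```bash
cat >> h.py <<'E'
def to(X,yaw=None,rows=None):
    "shift (cm) in tool axes to bring TCP to X; turn about tool z so jaws (tool x) at world yaw deg, tool made vertical"
    s=manip.observe(); R=s['tool_rot']; d=R.T@(np.array(X)-s['position'])*100
    if yaw is None: rv=np.zeros(3)
    else:
        c,sn=np.cos(np.radians(yaw)),np.sin(np.radians(yaw))
        G=np.array([[c,sn,0],[sn,-c,0],[0,0,-1]])
        if G[:,0]@R[:,0]<0: G[:,:2]*=-1
        rv=cv2.Rodrigues(R.T@G)[0].ravel()
    print('d',np.round(d,2),'rv',np.round(rv,4),'pos',np.round(s['position'],4),'x',np.round(R[:,0],3),'t',s['clock'],'q',np.round(s['qpos']))
E
python3 - <<'E'
from h import *
p=snap('wrist','wrist0.png'); c,d=ray(p,(320,200)); s=manip.observe()
print(p['vertical_fov'],c,d,s['tool_rot'].T@(c-s['position']),s['tool_rot'].T@d)
to((.54,.04,.30),90); to((.54,.04,.30),0)
E
```

```text
69.55993622316849 [ 0.20684641 -0.51591813  0.38610509] [-0.26932845 -0.0633692  -0.9610108 ] [ 0.00029761 -0.07839408 -0.18060285] [-0.00247075  0.27666572  0.96101259]
d [-46.06 -53.41  -9.45] rv [ 0.000e+00 -1.000e-04  2.398e-01] pos [ 0.1306 -0.5343  0.2055] x [ 0.238 -0.971  0.   ] t 1.35 q [-82.   5.  79.  -0.  96.  -6.]
d [-46.06 -53.41  -9.45] rv [ 0.    -0.    -1.331] pos [ 0.1306 -0.5343  0.2055] x [ 0.238 -0.971  0.   ] t 1.35 q [-82.   5.  79.  -0.  96.  -6.]
```

Emit:
apply_moves:
  deltas:
    - [9.4,-23,-27,-5,0,0,-0.7]
    - [9.4,-46.5,-54,-2.5,0,0,-1.331]
    - [9.4,-46.5,-54,-2.5,0,0,-1.331]
    - [9.4,-46.5,-54,-2.5,0,0,-1.331]
    - [9.4,-46.5,-54,-2.5,0,0,-1.331]
    - [9.4,-46.5,-54,-2.5,0,0,-1.331]
    - [9.4,-46.5,-54,-2.5,0,0,-1.331]
    - [9.4,-46.5,-54,-2.5,0,0,-1.331]
    - [9.4,-46.5,-54,-2.5,0,0,-1.331]
    - [9.4,-46.5,-54,-2.5,0,0,-1.331]
    - [9.4,-46.5,-54,-2.5,0,0,-1.331]
    - [9.4,-46.5,-54,-2.5,0,0,-1.331]
    - [9.4,-46.5,-54,-2.5,0,0,-1.331]
    - [9.4,-46.5,-54,-2.5,0,0,-1.331]
    - [9.4,-46.5,-54,-2.5,0,0,-1.331]
    - [9.4,-46.5,-54,-2.5,0,0,-1.331]
    - [9.4,-46.5,-54,-2.5,0,0,-1.331]
    - [9.4,-46.5,-54,-2.5,0,0,-1.331]
    - [9.4,-46.5,-54,-2.5,0,0,-1.331]
    - [9.4,-46.5,-54,-2.5,0,0,-1.331]

```text
clock: 3.35
position: [0.5444, 0.0445, 0.2308]
tool_rot: [[1.0, -0.002, 0.001], [-0.002, -1.0, -0.0], [0.001, 0.0, -1.0]]
wrist_force: [-0.4, 0.2, -0.2]
grip_width: 0.0944
```

```bash
python3 - <<'E'
from h import *
p=snap('wrist','wrist1.png'); to((.58,.04,.2),0)
f=cv2.imread('pics/wrist1.png')
for k in ['w50','w100','w500']:
    for r in manip.tip_of(k,p)[:4]:print(k,r['score'],r['pixel'],atz(p,r['pixel'],.124))
E
```

```text
d [3.55 0.47 3.08] rv [ 0.0002 -0.0006 -0.0016] pos [0.5444 0.0447 0.2308] x [ 1.    -0.002  0.001] t 3.4 q [-1.  4. 76. -0. 99. -1.]
w50 0.87 [351.3, 183.8] [0.57626811 0.05661783 0.124     ]
w50 0.79 [455.4, 171.8] [0.68118399 0.06886888 0.124     ]
w50 0.76 [352.6, 198.7] [0.57803849 0.04078087 0.124     ]
w50 0.59 [357.4, 291.9] [ 0.58658444 -0.06962953  0.124     ]
w100 0.87 [351.3, 183.8] [0.57626811 0.05661783 0.124     ]
w100 0.79 [455.4, 171.8] [0.68118399 0.06886888 0.124     ]
w100 0.76 [352.6, 198.7] [0.57803849 0.04078087 0.124     ]
w100 0.59 [357.4, 291.9] [ 0.58658444 -0.06962953  0.124     ]
w500 0.87 [351.3, 183.8] [0.57626811 0.05661783 0.124     ]
w500 0.79 [455.4, 171.8] [0.68118399 0.06886888 0.124     ]
w500 0.76 [352.6, 198.7] [0.57803849 0.04078087 0.124     ]
w500 0.59 [357.4, 291.9] [ 0.58658444 -0.06962953  0.124     ]
```

View pics/wrist1.png

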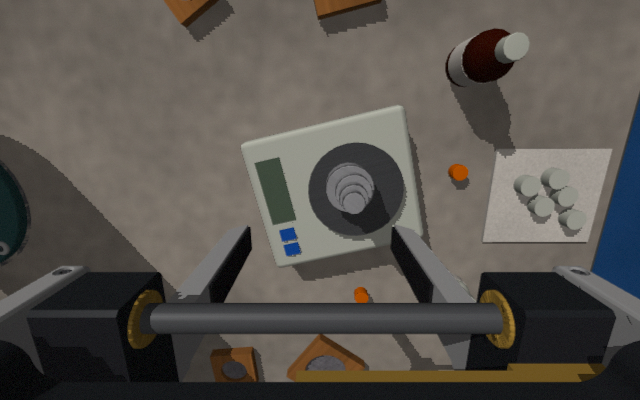

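The stack shows at about (352,190), with w50 on top at about (354,202). The pan centre is at about (355,190). I'll enlarge that area to measure each disc.

```bash
python3 - <<'E'
from h import *
f=cv2.imread('pics/wrist1.png')[150:230,310:400]
f=cv2.convertScaleAbs(f,alpha=1.4)
cv2.imwrite('pics/c1.png',cv2.resize(f,None,fx=8,fy=7.5*8/7.5*.9375,interpolation=cv2.INTER_CUBIC))
E
```

```text
(no output)
```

View pics/c1.png

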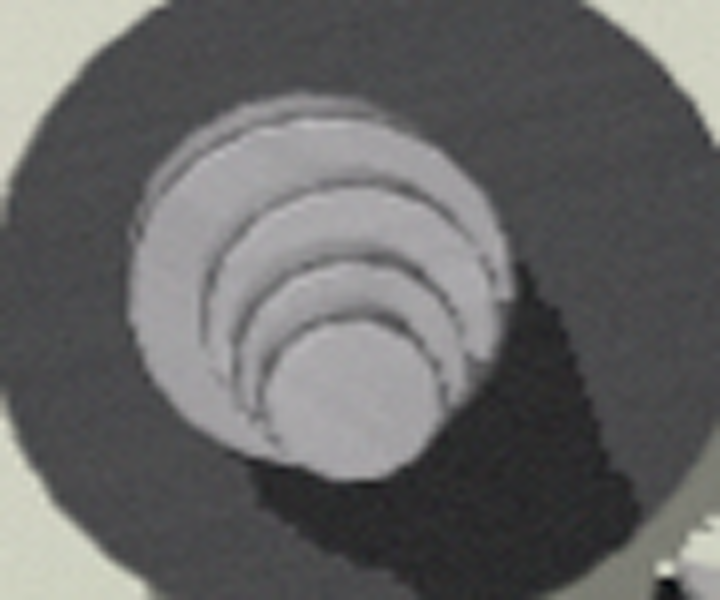

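```bash
python3 - <<'E'
from h import *
from scipy.optimize import least_squares
p=snap('wrist')
E={'w50':(.141,.011,[(262,400),(443,400),(352,320),(352,480)]),'w100':(.124,.015,[(240,365),(352,262),(467,365),(275,300),(430,290)]),
'w200':(.106,.02,[(207,300),(350,186),(500,292),(240,240),(450,225)]),'w500':(.086,.028,[(130,290),(320,118),(512,270),(250,460),(185,190),(460,180)])}
for k,(z,r,pts) in E.items():
    W=np.array([atz(p,(310+(x)/8-.5,150+y/7.5-.5),z)[:2] for x,y in pts])
    s=least_squares(lambda v:np.hypot(*(W-v[:2]).T)-v[2],[*W.mean(0),r]); t=least_squares(lambda v:np.hypot(*(W-v[:2]).T)-r,W.mean(0))
    print(k,np.round(s.x,4),np.round(t.x,4))
to((.577,.041,.2))
E
```

```text
w50 [0.5773 0.0422 0.011 ] [0.5773 0.0422]
w100 [0.5794 0.0419 0.0146] [0.5794 0.0414]
w200 [0.5811 0.0431 0.0204] [0.5811 0.0435]
w500 [0.579  0.0418 0.0277] [0.5791 0.0416]
d [3.23 0.44 3.06] rv [0. 0. 0.] pos [0.5447 0.0454 0.2306] x [ 1. -0.  0.] t 3.6 q [-1.  4. 76. -0. 99. -1.]
```

Emit:
apply_moves:
  deltas:
    - [4,3.28,0.27,4,0,0,0]
    - [4,3.28,0.27,6,0,0,0]
    - [4,3.28,0.27,6,0,0,0]
    - [4,3.28,0.27,8,0,0,0]
    - [4,3.28,0.27,9,0,0,0]
    - [4,3.28,0.27,9.75,0,0,0]
    - [4,3.28,0.27,9.75,0,0,0]
    - [4,3.28,0.27,9.75,0,0,0]
  grip_force: 12

```text
clock: 4.4
position: [0.5778, 0.043, 0.1339]
tool_rot: [[1.0, 0.0, 0.001], [0.0, -1.0, -0.0], [0.001, 0.0, -1.0]]
wrist_force: [-0.2, 0.5, 0.0]
grip_width: 0.0404
```

```bash
python3 - <<'E'
from h import *
p=snap('wrist','w2.png'); to((.5773,.0422,.133))
E
```

```text
d [-0.07  0.08  0.11] rv [0. 0. 0.] pos [0.578  0.043  0.1341] x [1.    0.    0.002] t 4.45 q [-1. 10. 81. -0. 89. -1.]
```

View pics/w2.png

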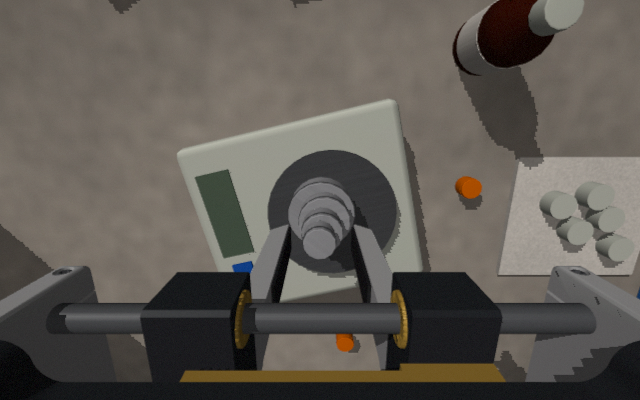

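The disc at (319,242) is centred between the fingers. I'll grip it and lift.

Emit:
apply_moves:
  deltas:
    - [4,-0.04,0.08,0.08,0,0,0]
    - [1.5,-0.04,0.08,0.08,0,0,0]
    - [1.5,-0.04,0.08,0.08,0,0,0]
    - [1.5,-0.04,0.08,0.08,0,0,0]
    - [1.5,-0.04,0.08,0.08,0,0,0]
    - [1.5,-0.04,0.08,0.08,0,0,0]
    - [1.5,-0.04,0.08,0.08,0,0,0]
    - [1.5,-0.04,0.08,-0.3,0,0,0]
    - [1.5,-0.04,0.08,-1,0,0,0]
    - [1.5,-0.04,0.08,-2.5,0,0,0]
    - [1.5,-0.04,0.08,-4,0,0,0]
    - [1.5,-0.04,0.08,-4,0,0,0]

```text
clock: 5.65
position: [0.5791, 0.0421, 0.1773]
tool_rot: [[1.0, -0.0, 0.007], [-0.0, -1.0, -0.0], [0.007, 0.0, -1.0]]
wrist_force: [0.1, 0.1, 0.6]
grip_width: 0.0213
```

```bash
python3 - <<'E'
from h import *
p=snap('wrist','w3.png'); to((.382,.22,.15))
E
```

```text
d [-19.66 -17.79   2.47] rv [0. 0. 0.] pos [0.5784 0.0421 0.1757] x [ 1.    -0.     0.005] t 5.7 q [-1.  9. 77. -0. 93. -1.]
```

View pics/w3.png

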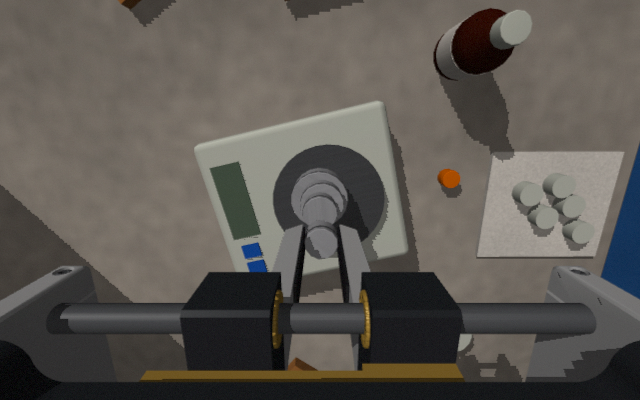

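Emit:
apply_moves:
  deltas:
    - [1.5,-4,-3.5,-0.5,0,0,0]
    - [1.5,-8,-7,0,0,0,0]
    - [1.5,-12,-10.5,1.5,0,0,0]
    - [1.5,-15.5,-14,2.5,0,0,0]
    - [1.5,-18,-16,3.5,0,0,0]
    - [1.5,-19.4,-17.3,4,0,0,0]
    - [1.5,-19.4,-17.3,4,0,0,0]
    - [1.5,-19.4,-17.3,4,0,0,0]

```text
clock: 6.5
position: [0.3832, 0.2151, 0.133]
tool_rot: [[1.0, 0.001, 0.001], [0.001, -1.0, -0.001], [0.001, 0.001, -1.0]]
wrist_force: [-0.2, 0.7, -1.2]
grip_width: 0.0207
```

```bash
cat > casefit.py <<'E'
from h import *
from scipy.optimize import minimize
import sys
s0,gx,gy,name=float(sys.argv[1]),float(sys.argv[2]),float(sys.argv[3]),sys.argv[4]
p=snap('wrist'); L=manip.outline_of('case500',p)
uv=proj(p,(gx,gy,.016))
L.sort(key=lambda r:np.hypot(r['extent'][0]+r['extent'][2]/2-uv[0],r['extent'][1]+r['extent'][3]/2-uv[1]))
r=L[0]; print('score',r['score'],r['extent'],uv)
c=cv2.convexHull(max(cv2.findContours(r['pixels'].astype(np.uint8),cv2.RETR_EXTERNAL,cv2.CHAIN_APPROX_NONE)[0],key=len)).astype(np.float32)
def hull(v):
    x,y,a,s=v; co,sn=np.cos(a),np.sin(a)
    return cv2.convexHull(np.float32([proj(p,(x+co*u*s/2-sn*w*s/2,y+sn*u*s/2+co*w*s/2,z)) for u in(-1,1) for w in(-1,1) for z in(0,.016)]))
def cost(v):
    h=hull(v); i=cv2.intersectConvexConvex(h,c)[0]; return 1-i/(cv2.contourArea(h)+cv2.contourArea(c)-i)
b=min((minimize(cost,[gx,gy,a,s0],method='Nelder-Mead',options=dict(maxiter=600,initial_simplex=np.array([[gx,gy,a,s0]]+[[gx+.008*(k==0),gy+.008*(k==1),a+.2*(k==2),s0+.006*(k==3)] for k in range(4)]))) for a in(0,.4,.8,1.2)),key=lambda r:r.fun)
print('fit',np.round(b.x,4),round(b.fun,3))
q=b.x; to((q[0],q[1],.05))
im=cv2.cvtColor(p['frame'],cv2.COLOR_RGB2BGR); im=cv2.resize(im,None,fx=4,fy=4,interpolation=cv2.INTER_CUBIC)
R={.096:.035,.08:.027,.07:.022,.062:.018}[s0]
T=np.linspace(0,6.283,60)
cv2.polylines(im,[np.int32([(proj(p,(q[0]+R*np.cos(t),q[1]+R*np.sin(t),.016))+.5)*4 for t in T])],True,(0,255,0),1)
cv2.polylines(im,[np.int32((hull(q)+.5)*4)],True,(0,255,255),1)
u=np.int32(proj(p,(*q[:2],.016))*4); y0=max(0,min(1600-520,u[1]-260));x0=max(0,min(2560-640,u[0]-320))
cv2.imwrite('pics/'+name,im[y0:y0+520,x0:x0+640])
E
python3 casefit.py .062 .382 .278 k50.png
```

```text
score 0.72 [278.0, 89.1, 81.1, 89.9] [318.95927    132.45272071]
fit [0.3821 0.2755 0.6008 0.0621] 0.007
d [-0.22 -6.08  8.34] rv [0. 0. 0.] pos [0.3842 0.2147 0.1334] x [ 1.    -0.001  0.001] t 6.6 q [22. -8. 99. -0. 88. 22.]
```

View pics/k50.png

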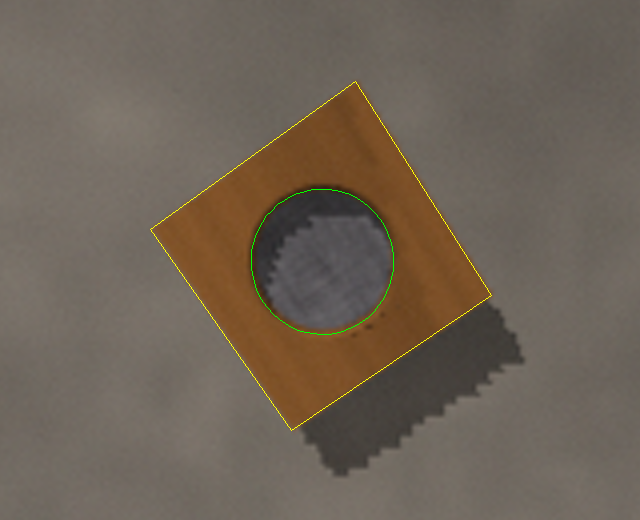

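The fit matches the picture within a pixel: case50 is at (0.3821, 0.2755).

Emit:
apply_moves:
  deltas:
    - [1.5,-0.16,-3,1,0,0,0]
    - [1.5,-0.16,-6.06,4,0,0,0]
    - [1.5,-0.16,-6.06,7,0,0,0]
    - [1.5,-0.16,-6.06,9.5,0,0,0]
    - [1.5,-0.16,-6.06,10.2,0,0,0]
    - [1.5,-0.16,-6.06,10.6,0,0,0]
    - [1.5,-0.16,-6.06,10.9,0,0,0]
    - [1.5,-0.16,-6.06,11.1,0,0,0]
    - [1.5,-0.16,-6.06,11.2,0,0,0]
    - [1.5,-0.16,-6.06,11.2,0,0,0]

```text
clock: 7.6
position: [0.382, 0.2759, 0.0217]
tool_rot: [[1.0, -0.0, 0.001], [-0.0, -1.0, 0.001], [0.001, -0.001, -1.0]]
wrist_force: [-0.4, 0.7, -0.6]
grip_width: 0.0214
```

```bash
python3 - <<'E'
from h import *
p=snap('wrist','w4.png'); to((.3821,.2755,.018)); print(manip.observe()['wrist_force'])
f=cv2.imread('pics/w4.png')[170:300,240:400]; cv2.imwrite('pics/w4c.png',cv2.resize(f,None,fx=4,fy=4))
E
```

```text
d [0.02 0.04 0.36] rv [0. 0. 0.] pos [0.3819 0.2759 0.0216] x [ 1.    -0.     0.001] t 7.65 q [ 29.   2. 104.  -0.  75.  29.]
[-0.16989902 -0.52941086 -0.58021677]
```

View pics/w4c.png

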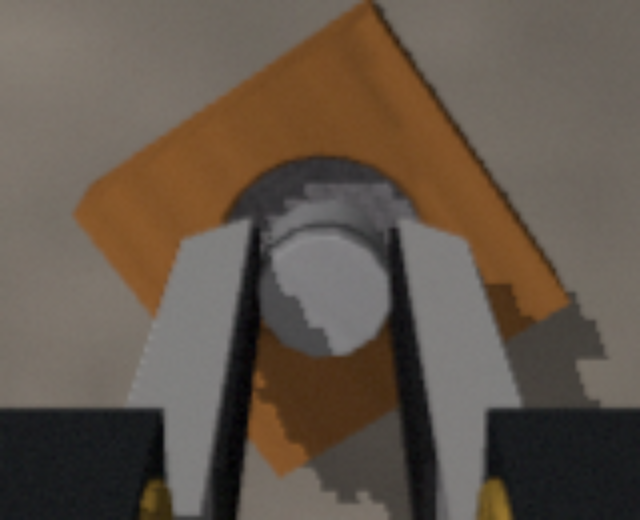

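w50 is held over the recess and well centred (recess rim and disc line up around (325,240) in the crop). Now the final few millimetres, then release.

Emit:
apply_moves:
  deltas:
    - [1.5,0.02,0.04,0.15,0,0,0]
    - [1.5,0.02,0.04,0.25,0,0,0]
    - [1.5,0.02,0.04,0.32,0,0,0]
    - [1.5,0.02,0.04,0.37,0,0,0]
    - [1.5,0.02,0.04,0.37,0,0,0]
    - [1.5,0.02,0.04,0.37,0,0,0]

```text
clock: 8.25
position: [0.3816, 0.2753, 0.0173]
tool_rot: [[1.0, 0.0, -0.0], [0.0, -1.0, -0.0], [-0.0, 0.0, -1.0]]
wrist_force: [-0.6, 0.2, 1.2]
grip_width: 0.0215
```

Emit:
apply_moves:
  deltas:
    - [3.2,0,0,0,0,0,0]
    - [3.2,0,0,0,0,0,0]
    - [3.2,0,0,0,0,0,0]
    - [3.2,0,0,-0.5,0,0,0]
    - [3.2,0,0,-2.5,0,0,0]
    - [3.2,0,0,-7,0,0,0]
    - [5,0,0,-12,0,0,0]
    - [5,3,3.5,-14.2,0,0,0]
    - [5,6.5,7.5,-14.2,0,0,0]
    - [5,10,11.5,-14.2,0,0,0]
    - [5,13.2,15.5,-14.2,0,0,0]
    - [5,16.5,19.5,-14.2,0,0,0]
    - [5,19,22.5,-14.2,0,0,0]
    - [5,19.7,23.4,-14.2,0,0,0]
    - [5,19.7,23.4,-13,0,0,0]
    - [5,19.7,23.4,-12,0,0,0]
    - [5,19.7,23.4,-12,0,0,0]

```text
clock: 9.95
position: [0.5763, 0.0429, 0.1345]
tool_rot: [[1.0, 0.002, -0.005], [0.002, -1.0, 0.001], [-0.005, -0.001, -1.0]]
wrist_force: [-0.5, 0.6, 0.2]
grip_width: 0.05
```

```bash
cat > top.py <<'E'
from h import *
import sys
z,r,gx,gy,name=*map(float,sys.argv[1:5]),sys.argv[5]
p=snap('wrist'); to((gx,gy,z-.009 if len(sys.argv)<7 else float(sys.argv[6])))
im=cv2.resize(cv2.cvtColor(p['frame'],cv2.COLOR_RGB2BGR),None,fx=5,fy=5,interpolation=cv2.INTER_CUBIC)
T=np.linspace(0,6.283,60)
cv2.polylines(im,[np.int32([(proj(p,(gx+r*np.cos(t),gy+r*np.sin(t),z))+.5)*5 for t in T])],True,(0,255,0),1)
u=np.int32(proj(p,(gx,gy,z))*5); side=cv2.cvtColor(snap('side')['frame'],cv2.COLOR_RGB2BGR)
y0=max(0,min(2000-500,u[1]-250)); A=im[y0:y0+500,u[0]-200:u[0]+200]
B=cv2.resize(side[170:370,200:360],None,fx=2.5,fy=2.5)
cv2.imwrite('pics/'+name,np.hstack([A,B]))
E
python3 top.py .124 .015 .5794 .0416 t100.png
```

```text
d [0.26 0.14 2.06] rv [0. 0. 0.] pos [0.5769 0.043  0.1357] x [ 1.     0.002 -0.003] t 10.0 q [-1. 10. 81.  0. 89. -1.]
```

View pics/t100.png

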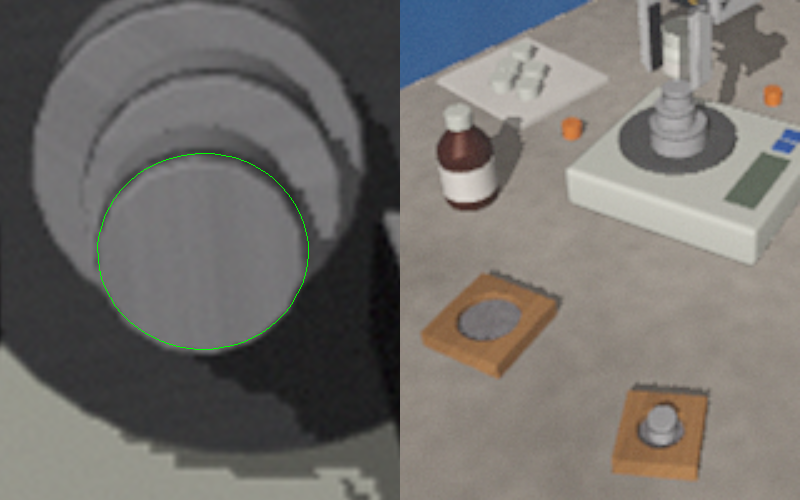

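```bash
python3 - <<'E'
from h import *
snap('wrist');to((.5794,.0416,.115));snap('wrist');to((.5794,.0416,.115))
E
```

```text
d [0.14 0.11 2.23] rv [0. 0. 0.] pos [0.578  0.0427 0.1373] x [ 1.     0.002 -0.   ] t 10.1 q [-1. 10. 81.  0. 89. -1.]
d [0.1  0.09 2.27] rv [0. 0. 0.] pos [0.5784 0.0425 0.1377] x [1.    0.002 0.001] t 10.15 q [-1. 10. 81.  0. 89. -2.]
```

Emit:
apply_moves:
  deltas:
    - [5,0.09,0.08,1,0,0,0]
    - [5,0.09,0.08,1.8,0,0,0]
    - [5,0.09,0.08,2.28,0,0,0]
    - [5,0.09,0.08,2.28,0,0,0]
    - [5,0.09,0.08,2.28,0,0,0]
    - [2,0.09,0.08,2.28,0,0,0]
    - [2,0.09,0.08,2.28,0,0,0]
    - [2,0.09,0.08,2.28,0,0,0]
    - [2,0.09,0.08,2.28,0,0,0]
    - [2,0.09,0.08,2.28,0,0,0]
    - [2,0.09,0.08,2.28,0,0,0]
    - [2,0.09,0.08,2.28,0,0,0]
    - [2,0.09,0.08,1.8,0,0,0]
    - [2,0.09,0.08,1,0,0,0]
    - [2,0.09,0.08,-0.5,0,0,0]
    - [2,0.09,0.08,-2.5,0,0,0]
    - [2,0.09,0.08,-2.5,0,0,0]
  grip_force: 15

```text
clock: 11.85
position: [0.582, 0.0406, 0.1669]
tool_rot: [[1.0, 0.0, 0.008], [0.0, -1.0, -0.0], [0.008, 0.0, -1.0]]
wrist_force: [0.3, 0.4, -0.7]
grip_width: 0.0294
```

Emit:
apply_moves:
  deltas:
    - [2,-1.8,3.9,0,0,0,0]
    - [2,-3.6,7.8,0,0,0,0]
    - [2,-5.5,11.7,0,0,0,0]
    - [2,-7.3,15.6,0,0,0,0]
    - [2,-9.2,19.6,0,0,0,0]
    - [2,-11,23.5,0,0,0,0]
    - [2,-12.9,27.4,0.5,0,0,0]
    - [2,-14.7,31.3,1,0,0,0]
    - [2,-16.5,35.2,1.5,0,0,0]
    - [2,-17.8,38,2.3,0,0,0]
    - [2,-18.4,39.2,2.3,0,0,0]
    - [2,-18.4,39.2,2.3,0,0,0]
    - [2,-18.4,39.2,2.3,0,0,0]
    - [2,-18.4,39.2,2.3,0,0,0]

```text
clock: 13.25
position: [0.3966, -0.3502, 0.1398]
tool_rot: [[1.0, 0.002, 0.001], [0.002, -1.0, -0.0], [0.001, 0.0, -1.0]]
wrist_force: [-0.1, -0.1, -1.4]
grip_width: 0.0295
```

```bash
python3 casefit.py .07 .395 -.297 k100.png
```

```text
score 0.92 [282.9, 99.9, 75.2, 76.4] [318.62002373 141.69387651]
fit [ 0.3952 -0.2956  1.658   0.0703] 0.011
d [-0.13 -5.48  8.98] rv [0. 0. 0.] pos [ 0.3966 -0.3503  0.1398] x [1.    0.002 0.001] t 13.35 q [-48.   4.  88.   0.  89. -48.]
```

View pics/k100.png

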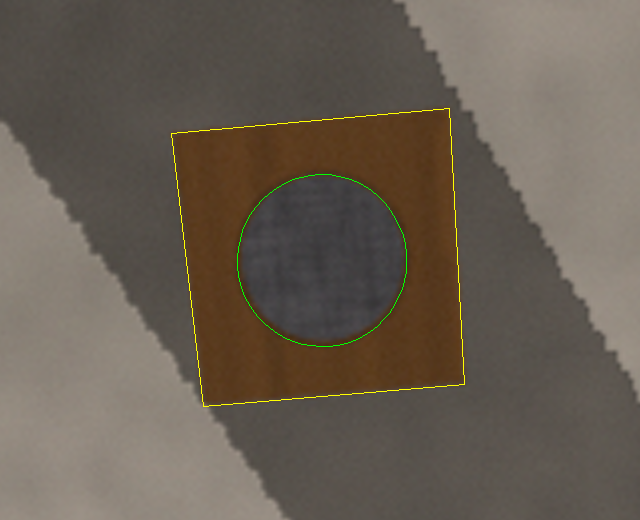

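case100 fits at (0.3952, -0.2956), with the rim overlay on the picture's rim.

Emit:
apply_moves:
  deltas:
    - [2,-0.13,-3,1,0,0,0]
    - [2,-0.13,-5.48,4,0,0,0]
    - [2,-0.13,-5.48,8,0,0,0]
    - [2,-0.13,-5.48,10.3,0,0,0]
    - [2,-0.13,-5.48,11,0,0,0]
    - [2,-0.13,-5.48,11.4,0,0,0]
    - [2,-0.13,-5.48,11.6,0,0,0]
    - [2,-0.13,-5.48,11.75,0,0,0]
    - [2,-0.13,-5.48,11.75,0,0,0]
    - [2,-0.13,-5.48,11.75,0,0,0]
    - [2,-0.13,-5.48,11.75,0,0,0]

```text
clock: 14.45
position: [0.3946, -0.297, 0.0224]
tool_rot: [[1.0, -0.0, 0.001], [-0.0, -1.0, -0.001], [0.001, 0.001, -1.0]]
wrist_force: [0.2, 0.5, -0.9]
grip_width: 0.0293
```

```bash
python3 - <<'E'
from h import *
p=snap('wrist','w5.png'); to((.3952,-.2956,.018)); snap('wrist'); to((.3952,-.2956,.018));print(manip.observe()['wrist_force'])
E
```

```text
d [ 0.07 -0.13  0.42] rv [0. 0. 0.] pos [ 0.3945 -0.2969  0.0222] x [ 1.    -0.     0.001] t 14.5 q [-44.   4. 101.  -0.  75. -44.]
d [ 0.07 -0.12  0.41] rv [0. 0. 0.] pos [ 0.3945 -0.2968  0.0221] x [ 1. -0.  0.] t 14.55 q [-44.   4. 101.  -0.  75. -44.]
[-0.50049807  0.11193266 -1.13648476]
```

Emit:
apply_moves:
  deltas:
    - [2,0.07,-0.12,0.15,0,0,0]
    - [2,0.07,-0.12,0.25,0,0,0]
    - [2,0.07,-0.12,0.33,0,0,0]
    - [2,0.07,-0.12,0.38,0,0,0]
    - [2,0.07,-0.12,0.42,0,0,0]
    - [2,0.07,-0.12,0.42,0,0,0]
    - [2,0.07,-0.12,0.42,0,0,0]

```text
clock: 15.25
position: [0.395, -0.2954, 0.0178]
tool_rot: [[1.0, -0.0, -0.0], [-0.0, -1.0, 0.0], [-0.0, -0.0, -1.0]]
wrist_force: [-0.5, 1.5, 1.7]
grip_width: 0.0294
```

Emit:
apply_moves:
  deltas:
    - [4,0,0,0,0,0,0]
    - [4,0,0,0,0,0,0]
    - [4,0,0,0,0,0,0]
    - [4,0,0,-0.5,0,0,0]
    - [4,0,0,-2.5,0,0,0]
    - [4,0,0,-7,0,0,0]
    - [6.2,1,-1,-11,0,0,0]
    - [6.2,3,-5,-13.2,0,0,0]
    - [6.2,5,-9,-13.2,0,0,0]
    - [6.2,7,-13,-13.2,0,0,0]
    - [6.2,9.2,-17,-13.2,0,0,0]
    - [6.2,11.4,-21,-13.2,0,0,0]
    - [6.2,13.6,-25,-13.2,0,0,0]
    - [6.2,15.8,-29,-13.2,0,0,0]
    - [6.2,18,-32.5,-12.5,0,0,0]
    - [6.2,18.6,-33.9,-12,0,0,0]
    - [6.2,18.6,-33.9,-10.2,0,0,0]
    - [6.2,18.6,-33.9,-10.2,0,0,0]
    - [6.2,18.6,-33.9,-10.2,0,0,0]
    - [6.2,18.6,-33.9,-10.2,0,0,0]

```text
clock: 17.25
position: [0.5813, 0.0427, 0.1206]
tool_rot: [[1.0, -0.001, 0.001], [-0.001, -1.0, -0.0], [0.001, 0.0, -1.0]]
wrist_force: [0.1, -0.3, 0.2]
grip_width: 0.0617
```

```bash
sed -i 's/side\[170:370,200:360\]/side[160:270,280:480]/; s/fx=2.5,fy=2.5/dsize=(400,500)/; s/cv2.resize(\(side[^,]*,[^]]*\]\),None,dsize=(400,500))/cv2.copyMakeBorder(cv2.resize(\1,(400,220)),0,280,0,0,0)/' top.py; python3 top.py .106 .02 .5811 .0435 t200.png .095
```

```text
d [-0.03 -0.08  2.58] rv [0. 0. 0.] pos [0.5814 0.0427 0.1208] x [ 1.    -0.001  0.002] t 17.3 q [-1. 11. 82. -0. 87. -1.]
```

View pics/t200.png

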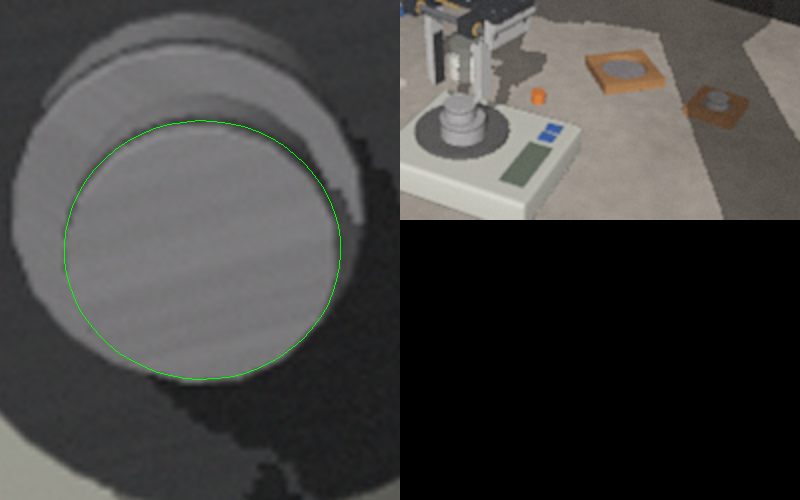

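w100 stands in its case, and the w200 overlay matches. Next is w200.

Emit:
apply_moves:
  deltas:
    - [6.2,-0.03,-0.07,1.2,0,0,0]
    - [6.2,-0.03,-0.07,2.1,0,0,0]
    - [6.2,-0.03,-0.07,2.58,0,0,0]
    - [6.2,-0.03,-0.07,2.58,0,0,0]
    - [6.2,-0.03,-0.07,2.58,0,0,0]
    - [3,-0.03,-0.07,2.58,0,0,0]
    - [3,-0.03,-0.07,2.58,0,0,0]
    - [3,-0.03,-0.07,2.58,0,0,0]
    - [3,-0.03,-0.07,2.58,0,0,0]
    - [3,-0.03,-0.07,2.58,0,0,0]
    - [3,-0.03,-0.07,2.58,0,0,0]
    - [3,-0.03,-0.07,2.58,0,0,0]
    - [3,-0.03,-0.07,2.2,0,0,0]
    - [3,-0.03,-0.07,1.4,0,0,0]
    - [3,-0.03,-0.07,0,0,0,0]
    - [3,-0.03,-0.07,-2,0,0,0]
    - [3,-0.03,-0.07,-2,0,0,0]
  grip_force: 22

```text
clock: 19.05
position: [0.5831, 0.0442, 0.144]
tool_rot: [[1.0, 0.0, 0.008], [0.0, -1.0, -0.0], [0.008, 0.0, -1.0]]
wrist_force: [0.9, 0.1, -0.9]
grip_width: 0.0395
```

Emit:
apply_moves:
  deltas:
    - [3,-0.1,-2.5,0,0,0,0]
    - [3,-0.3,-6,0,0,0,0]
    - [3,-0.5,-9.5,0,0,0,0]
    - [3,-0.8,-13,0,0,0,0]
    - [3,-1,-16,0,0,0,0]
    - [3,-1.1,-17.8,0.3,0,0,0]
    - [3,-1.1,-18.2,0.3,0,0,0]
    - [3,-1.1,-18.2,0.3,0,0,0]
    - [3,-1.1,-18.2,0.3,0,0,0]
    - [3,-1.1,-18.2,0.3,0,0,0]

```text
clock: 20.05
position: [0.5701, 0.2248, 0.1366]
tool_rot: [[1.0, -0.002, 0.0], [-0.002, -1.0, -0.001], [0.0, 0.001, -1.0]]
wrist_force: [-0.2, 0.2, -0.8]
grip_width: 0.0398
```

```bash
python3 casefit.py .08 .570 .290 k200.png
```

```text
score 0.85 [273.9, 79.3, 91.8, 98.2] [319.96491778 130.01408584]
fit [0.5709 0.2889 1.816  0.0819] 0.019
d [ 0.07 -6.39  8.67] rv [0. 0. 0.] pos [0.5701 0.2251 0.1367] x [ 1.    -0.002  0.   ] t 20.15 q [16. 14. 76. -0. 90. 16.]
```

View pics/k200.png

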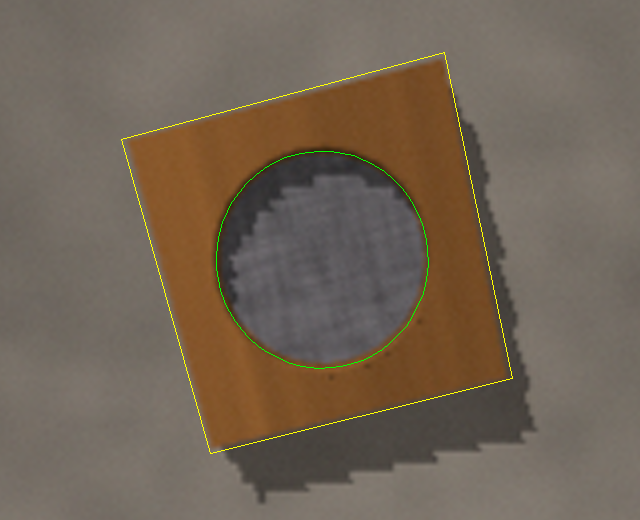

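case200 fits at about (0.5705, 0.2893), with its rim within 1 mm of the overlay.

Emit:
apply_moves:
  deltas:
    - [3,0.05,-3,1,0,0,0]
    - [3,0.05,-6.42,4,0,0,0]
    - [3,0.05,-6.42,8,0,0,0]
    - [3,0.05,-6.42,10,0,0,0]
    - [3,0.05,-6.42,10.7,0,0,0]
    - [3,0.05,-6.42,11.1,0,0,0]
    - [3,0.05,-6.42,11.3,0,0,0]
    - [3,0.05,-6.42,11.4,0,0,0]
    - [3,0.05,-6.42,11.4,0,0,0]
    - [3,0.05,-6.42,11.4,0,0,0]
    - [3,0.05,-6.42,11.4,0,0,0]

```text
clock: 21.25
position: [0.5706, 0.2906, 0.0233]
tool_rot: [[1.0, -0.0, 0.001], [-0.0, -1.0, 0.0], [0.001, -0.0, -1.0]]
wrist_force: [0.7, 0.2, -1.9]
grip_width: 0.0392
```

```bash
python3 - <<'E'
from h import *
p=snap('wrist','w6.png'); to((.5705,.2893,.018)); snap('wrist'); to((.5705,.2893,.018));print(manip.observe()['wrist_force'])
E
```

```text
d [0.   0.13 0.51] rv [0. 0. 0.] pos [0.5705 0.2906 0.0231] x [1.    0.    0.001] t 21.3 q [22. 22. 79. -0. 79. 22.]
d [0.01 0.12 0.49] rv [0. 0. 0.] pos [0.5704 0.2905 0.0229] x [ 1.    -0.     0.001] t 21.35 q [22. 22. 79. -0. 79. 22.]
[ 0.24332254  0.12304035 -1.24692255]
```

Emit:
apply_moves:
  deltas:
    - [3,0.01,0.12,0.2,0,0,0]
    - [3,0.01,0.12,0.32,0,0,0]
    - [3,0.01,0.12,0.4,0,0,0]
    - [3,0.01,0.12,0.46,0,0,0]
    - [3,0.01,0.12,0.5,0,0,0]
    - [3,0.01,0.12,0.5,0,0,0]
    - [3,0.01,0.12,0.5,0,0,0]

```text
clock: 22.05
position: [0.5704, 0.2893, 0.0176]
tool_rot: [[1.0, 0.0, 0.0], [0.0, -1.0, -0.0], [0.0, 0.0, -1.0]]
wrist_force: [-0.1, 0.8, -2.5]
grip_width: 0.0392
```

```bash
python3 - <<'E'
from h import *
F=[]
for i in range(5): snap('wrist'); F.append(manip.observe()['wrist_force'][2])
print(np.round(F,2)); to((.5705,.2893,.018))
E
```

```text
[-2.06 -2.03 -1.62 -1.32 -2.79]
d [ 0.01 -0.01 -0.04] rv [0. 0. 0.] pos [0.5704 0.2892 0.0176] x [ 1. -0.  0.] t 22.3 q [22. 22. 80. -0. 78. 22.]
```

Emit:
apply_moves:
  deltas:
    - [3,0,0,0.03,0,0,0]
    - [3,0,0,0.05,0,0,0]
    - [3,0,0,0.05,0,0,0]
    - [3,0,0,0.05,0,0,0]

```text
clock: 22.7
position: [0.5704, 0.2893, 0.0172]
tool_rot: [[1.0, 0.0, 0.0], [0.0, -1.0, -0.0], [0.0, 0.0, -1.0]]
wrist_force: [-0.7, 0.5, -1.0]
grip_width: 0.0392
```

```bash
python3 - <<'E'
from h import *
F=[]
for i in range(5): snap('wrist'); F.append(manip.observe()['wrist_force'][2])
print(np.round(F,2)); to((.5705,.2893,.018))
E
```

```text
[ 0.78 -0.21 -0.55 -1.13 -0.62]
d [ 0.01 -0.   -0.08] rv [0. 0. 0.] pos [0.5704 0.2893 0.0172] x [ 1. -0.  0.] t 22.95 q [22. 22. 80. -0. 78. 22.]
```

Emit:
apply_moves:
  deltas:
    - [5.2,0,0,0,0,0,0]
    - [5.2,0,0,0,0,0,0]
    - [5.2,0,0,0,0,0,0]
    - [5.2,0,0,-0.5,0,0,0]
    - [5.2,0,0,-2.5,0,0,0]
    - [5.2,0,0,-7,0,0,0]
    - [7.8,0.1,2,-10.5,0,0,0]
    - [7.8,0.2,6,-11.5,0,0,0]
    - [7.8,0.4,10,-11.5,0,0,0]
    - [7.8,0.5,14,-11.5,0,0,0]
    - [7.8,0.6,18,-11.5,0,0,0]
    - [7.8,0.8,22,-11.5,0,0,0]
    - [7.8,0.87,24,-11,0,0,0]
    - [7.8,0.87,24.77,-9.3,0,0,0]
    - [7.8,0.87,24.77,-8.5,0,0,0]
    - [7.8,0.87,24.77,-8.5,0,0,0]
    - [7.8,0.87,24.77,-8.5,0,0,0]
    - [7.8,0.87,24.77,-8.5,0,0,0]

```text
clock: 24.75
position: [0.5795, 0.0424, 0.103]
tool_rot: [[1.0, 0.001, 0.001], [0.001, -1.0, 0.0], [0.001, 0.0, -1.0]]
wrist_force: [0.4, 0.3, -0.0]
grip_width: 0.0781
```

```bash
sed -i 's/side\[160:270,280:480\]/side[260:370,160:360]/' top.py; python3 top.py .086 .028 .5791 .0416 t500.png .069
```

```text
d [-0.05  0.07  3.4 ] rv [0. 0. 0.] pos [0.5796 0.0423 0.103 ] x [1.    0.001 0.002] t 24.8 q [-1. 11. 83. -0. 85. -1.]
```

View pics/t500.png

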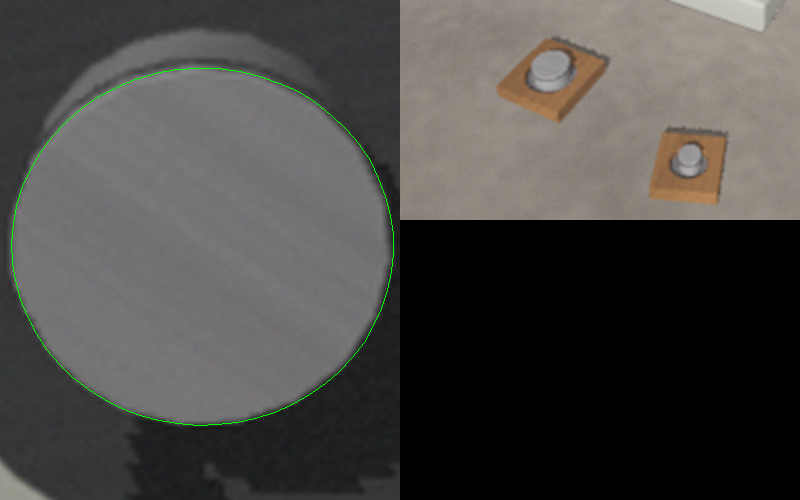

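w200 stands in its case and the w500 overlay matches within about 0.5 mm. Next is w500.

Emit:
apply_moves:
  deltas:
    - [7.8,-0.06,0.07,1.5,0,0,0]
    - [7.8,-0.06,0.07,2.8,0,0,0]
    - [7.8,-0.06,0.07,3.4,0,0,0]
    - [7.8,-0.06,0.07,3.4,0,0,0]
    - [7.8,-0.06,0.07,3.4,0,0,0]
    - [4.6,-0.06,0.07,3.4,0,0,0]
    - [4.6,-0.06,0.07,3.4,0,0,0]
    - [4.6,-0.06,0.07,3.4,0,0,0]
    - [4.6,-0.06,0.07,3.4,0,0,0]
    - [4.6,-0.06,0.07,3.4,0,0,0]
    - [4.6,-0.06,0.07,3.4,0,0,0]
    - [4.6,-0.06,0.07,3.4,0,0,0]
    - [4.6,-0.06,0.07,3,0,0,0]
    - [4.6,-0.06,0.07,2.2,0,0,0]
    - [4.6,-0.06,0.07,0.5,0,0,0]
    - [4.6,-0.06,0.07,-2,0,0,0]
    - [4.6,-0.06,0.07,-4,0,0,0]
    - [4.6,-0.06,0.07,-4,0,0,0]
  grip_force: 42

```text
clock: 26.65
position: [0.5805, 0.0409, 0.1455]
tool_rot: [[1.0, 0.0, 0.007], [0.0, -1.0, -0.0], [0.007, 0.0, -1.0]]
wrist_force: [0.9, 1.0, -4.6]
grip_width: 0.0553
```

Emit:
apply_moves:
  deltas:
    - [4.6,-0.1,2.5,0,0,0,0]
    - [4.6,-0.4,6,0,0,0,0]
    - [4.6,-0.6,10,0,0,0,0]
    - [4.6,-0.9,14,0,0,0,0]
    - [4.6,-1.2,18,0,0,0,0]
    - [4.6,-1.5,22,0,0,0,0]
    - [4.6,-1.8,26,0,0,0,0]
    - [4.6,-2.1,30,0,0,0,0]
    - [4.6,-2.3,34,0,0,0,0]
    - [4.6,-2.5,37.5,0,0,0,0]
    - [4.6,-2.6,39.3,0,0,0,0]
    - [4.6,-2.6,39.7,0,0,0,0]
    - [4.6,-2.6,39.7,0,0,0,0]
    - [4.6,-2.6,39.7,0,0,0,0]
    - [4.6,-2.6,39.7,0,0,0,0]

```text
clock: 28.15
position: [0.553, -0.3543, 0.1422]
tool_rot: [[1.0, 0.002, 0.0], [0.002, -1.0, 0.001], [0.0, -0.001, -1.0]]
wrist_force: [-0.6, 1.0, -5.0]
grip_width: 0.055
```

```bash
python3 casefit.py .096 .553 -.296 k500.png
```

```text
score 0.89 [259.8, 68.2, 124.1, 126.3] [320.3592809  136.64144684]
fit [ 0.5519 -0.2968 -0.6443  0.0966] 0.015
d [-0.1  -5.79  9.24] rv [0. 0. 0.] pos [ 0.5529 -0.3548  0.1424] x [1.    0.002 0.   ] t 28.25 q [-38.  20.  68.   0.  92. -38.]
```

View pics/k500.png

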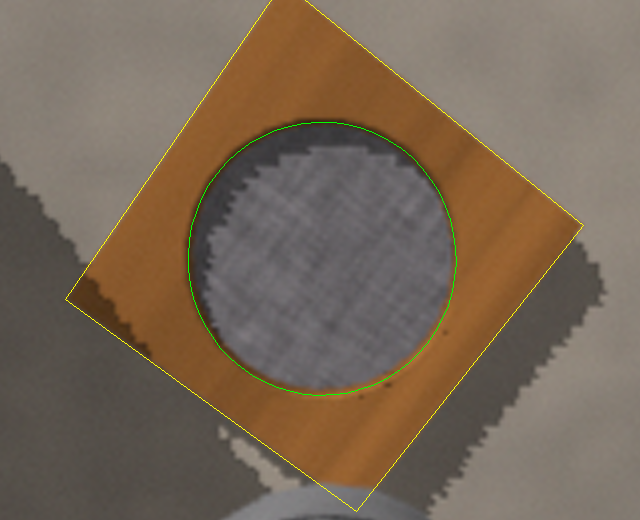

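case500 fits at about (0.5517, -0.2965).

Emit:
apply_moves:
  deltas:
    - [4.6,-0.12,-3,1,0,0,0]
    - [4.6,-0.12,-5.8,4,0,0,0]
    - [4.6,-0.12,-5.8,8,0,0,0]
    - [4.6,-0.12,-5.8,10.5,0,0,0]
    - [4.6,-0.12,-5.8,11.2,0,0,0]
    - [4.6,-0.12,-5.8,11.6,0,0,0]
    - [4.6,-0.12,-5.8,11.8,0,0,0]
    - [4.6,-0.12,-5.8,11.95,0,0,0]
    - [4.6,-0.12,-5.8,11.95,0,0,0]
    - [4.6,-0.12,-5.8,11.95,0,0,0]
    - [4.6,-0.12,-5.8,11.95,0,0,0]

```text
clock: 29.35
position: [0.5516, -0.2985, 0.0233]
tool_rot: [[1.0, -0.0, 0.001], [-0.0, -1.0, -0.001], [0.001, 0.001, -1.0]]
wrist_force: [0.7, -0.4, -4.1]
grip_width: 0.0551
```

```bash
python3 - <<'E'
from h import *
snap('wrist'); snap('wrist'); to((.5517,-.2965,.018));print(manip.observe()['wrist_force'])
E
```

```text
d [ 0.03 -0.18  0.49] rv [0. 0. 0.] pos [ 0.5514 -0.2983  0.0229] x [ 1. -0.  0.] t 29.45 q [-34.  20.  82.  -0.  78. -34.]
[ 0.67702882 -0.75056692 -5.41211121]
```

Emit:
apply_moves:
  deltas:
    - [4.6,0.03,-0.14,0.2,0,0,0]
    - [4.6,0.03,-0.14,0.32,0,0,0]
    - [4.6,0.03,-0.14,0.4,0,0,0]
    - [4.6,0.03,-0.14,0.45,0,0,0]
    - [4.6,0.03,-0.14,0.48,0,0,0]
    - [4.6,0.03,-0.14,0.5,0,0,0]
    - [4.6,0.03,-0.14,0.5,0,0,0]
    - [4.6,0.03,-0.14,0.5,0,0,0]

```text
clock: 30.25
position: [0.5516, -0.2968, 0.0176]
tool_rot: [[1.0, -0.0, 0.0], [-0.0, -1.0, -0.0], [0.0, 0.0, -1.0]]
wrist_force: [0.3, -0.0, -5.0]
grip_width: 0.0554
```

```bash
python3 - <<'E'
from h import *
F=[]
for i in range(4): snap('wrist'); F.append(manip.observe()['wrist_force'][2])
print(np.round(F,2)); to((.5517,-.2965,.018))
E
```

```text
[-4.54 -5.03 -4.04 -4.61]
d [ 0.02 -0.03 -0.04] rv [0. 0. 0.] pos [ 0.5515 -0.2968  0.0176] x [1. 0. 0.] t 30.45 q [-33.  20.  82.  -0.  78. -33.]
```

Still carrying the load, so I'll go a little lower.

Emit:
apply_moves:
  deltas:
    - [4.6,0,0,0.03,0,0,0]
    - [4.6,0,0,0.05,0,0,0]
    - [4.6,0,0,0.07,0,0,0]
    - [4.6,0,0,0.07,0,0,0]
    - [4.6,0,0,0.07,0,0,0]

```text
clock: 30.95
position: [0.5516, -0.2968, 0.0176]
tool_rot: [[1.0, 0.0, 0.0], [0.0, -1.0, -0.0], [0.0, 0.0, -1.0]]
wrist_force: [-2.9, 0.8, 1.9]
grip_width: 0.0549
```

```bash
python3 - <<'E'
from h import *
F=[]
for i in range(4): snap('wrist'); F.append(manip.observe()['wrist_force'][2])
print(np.round(F,2)); to((.5517,-.2965,.018))
E
```

```text
[1.79 1.24 2.5  4.1 ]
d [ 0.01 -0.03 -0.04] rv [0. 0. 0.] pos [ 0.5516 -0.2968  0.0176] x [1. 0. 0.] t 31.15 q [-33.  20.  82.  -0.  78. -33.]
```

Contact (the load has reversed, at rest). Release and retreat upward.

Emit:
apply_moves:
  deltas:
    - [6.8,0,0,0,0,0,0]
    - [6.8,0,0,0,0,0,0]
    - [6.8,0,0,0,0,0,0]
    - [6.8,0,0,0,0,0,0]
    - [6.8,0,0,-0.5,0,0,0]
    - [6.8,0,0,-2.5,0,0,0]
    - [6.8,0,0,-7,0,0,0]
    - [6.8,0,0,-12,0,0,0]
    - [6.8,0,0,-16,0,0,0]
    - [6.8,-5,4,-20,0,0,0]
    - [6.8,-10,8,-20,0,0,0]
    - [6.8,-15,12,-20,0,0,0]
    - [6.8,-15,12,-20,0,0,0]
    - [6.8,-15,12,-20,0,0,0]
    - [6.8,-15,12,-20,0,0,0]
    - [6.8,-15,12,-20,0,0,0]

```text
clock: 32.75
position: [0.4023, -0.4161, 0.217]
tool_rot: [[1.0, 0.001, 0.001], [0.001, -1.0, 0.0], [0.001, -0.0, -1.0]]
wrist_force: [0.1, 0.3, 1.0]
grip_width: 0.0681
```

```bash
python3 - <<'E'
from h import *
a=cv2.cvtColor(snap('side')['frame'],cv2.COLOR_RGB2BGR); b=cv2.cvtColor(snap('scene')['frame'],cv2.COLOR_RGB2BGR)
A=cv2.resize(a[170:370,200:500],(600,400)); B=cv2.resize(b[140:340,180:500],(640,400))
cv2.imwrite('pics/end.png',np.vstack([cv2.resize(A,(450,300)),cv2.resize(B,(480,300))[:,:450]]))
to((0.4,-.4,.2))
E
```

```text
d [-0.27 -1.57  1.68] rv [0. 0. 0.] pos [ 0.4027 -0.4157  0.2168] x [1.    0.002 0.   ] t 32.85 q [-52.   9.  73.   0.  98. -52.]
```

View pics/end.png

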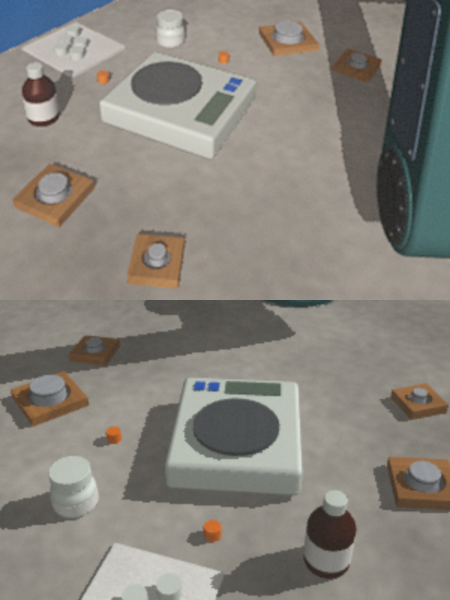

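All four weights stand upright in their recesses: upper view at about (53,187), (156,255), (289,33) and (358,61). The pan is empty, and the bottle and jar are in place.

```bash
python3 -c "
from station import manip
print(manip.job_done())"
```

```text
the job is handed in; nothing more can be done
None
```

I moved the four weights off the pan from the top down (w50, w100, w200, w500). Each was lowered into the case cut to its size. The job was handed in at about 33 s of the 112 s allowed.

- **Final pictures:** the side and scene views show all four weights standing flat in their own recesses. The pan is empty, and the bottle, jar and orange look-alikes appear where they were. The arm was raised clear and touching nothing.
- **Case positions:** the wrist-camera fits came out within about 2 mm of the listed case sizes, and the recess rims matched the picture to about 1 mm.
- **Wrist force:** every reading I took stayed under about 6 N, against the 120 N limit.
- **One small deviation:** w200 and w500 still hung on the gripper at the height I had worked out. I lowered them 0.5–0.7 mm more until the wrist force showed contact, then let go.

No check failed.

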